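# Mix the concentrate by inverting the bottle

### The job

Mix the small closed dark-brown bottle with the black cap: lift it, tip it over until its cap points well down (about 120 degrees over from upright or more), hold it so for a moment, then turn it back and lower it, without dropping it, so that it stands upright in the middle of the square blue mat. Let go of it there, and leave the tan bottle and the white bottle with the red nozzle that stand near it where they are.

Things in the scene. Friction and masses are not known exactly. Their poses are not given: they have to be found in the camera images.
- brown_bottle: the bottle to mix: small round dark-brown closed bottle with a black screw cap and a yellow and white label; 34 mm in diameter, 66 mm tall with cap (the cap is fixed to it), about 0.08 kg, loose. The straight wall to grip runs from the base to about 42 mm up; a grip round it about 30 mm up is good. Origin: centre of its underside; z along the bottle towards the cap (up at the start). Stands on the worktop; any yaw.
- pad: square blue mat with a thin grey line, 110 x 110 mm, 3 mm thick, fixed flat on the worktop; the place to set the bottle. Origin: centre of its underside, on the worktop; x and y along its edges, z up.
- tan_bottle: bystander: tan (light brown) bottle with a black cap, 56 mm in diameter, 115 mm tall, loose, stands on the open worktop, at least 0.1 m from the brown bottle (a like one stands at the back of the table). Origin: centre of its underside, z up.
- red_bottle: bystander: white bottle with a pointed red nozzle, 42 mm in diameter, 110 mm tall, loose, stands on the open worktop, at least 0.1 m from the brown bottle (a like one stands at the back of the table). Origin: centre of its underside, z up.
Not all that is in view belongs to the job. Of the things shaped like the pad, the blue one is meant.

How it is judged:
By the outcome, as a careful person would: the job done as asked, in the order asked, and still so for the second after the job is handed in, with the robot touching nothing.
It also fails if it takes over 51 s, if anything falls off the work surface, if the arm or the gripper's body presses on something with over 40 N, if the wrist force passes 120 N, or if a joint passes its speed limit or range.

### The arm

A 7-joint arm with a two-finger parallel gripper is mounted at the origin on a cart in front of the work surface, level with it; the furniture and walls round the work are solid. World frame = base frame: x ahead of the robot, y to its left, z up, the work surface at z = 0. Lengths are in m, angles in rad, forces in N, time in s.
With the tool pointing down it reaches from about 0.4 to 0.925 m from the base axis. Payload 4.1 kg.
Tool frame: the origin (TCP) lies midway between the tips of the shut fingers; the grasp point (between the pads) lies 19 mm behind it; z points along the fingers, y is the line along which they close (so a half turn about z gives the same grasp; the last joint's range is limited). The gripper opens to 85 mm and grips with 20 to 120 N. Pads are 22 mm wide; open, the fingers measure 114 mm over their backs; the gripper's body (76 mm by 85 mm) begins 54 mm behind the grasp point. The pads swing forward as they close: fully open they stand 13 mm farther back than shut.
Start: joints at [-1.305, 0.398, 0.045, 1.537, -0.019, 1.207, -0.051], TCP at [0.232, 0.607, 0.231] pointing down, gripper open.
Joint ranges: [-2.82, 2.82], [-0.49, 2.23], [-1.37, 1.46], [0, 2.46], [-1.36, 4.5], [0.23, 2], [-2.94, 2.94]. Speed limits (rad/s): [2.57, 2.57, 3.14, 3.14, 3.14, 3.14, 3.14].

### API

Orientations are given as a unit quaternion [w, x, y, z].
In Python, from cell import * gives the robot as it stands. The module is installed in compiled form; this text tells all that it offers.
- The arm moves only by the tool move_arm, never from a script. Its argument "series" is a list of rows, each a list of 3 entries, a list of its own where there are three numbers: the turn, a rotation vector about the tool's x, y, z in degrees, then the shift along the tool's x, y, z in m, then the closure, from -1 (fully open) to 1 (shut). A call has 1 to 10 rows; each row is the pose to reach, as a shift and turn from the pose commanded when the call began, along the tool's axes at that moment; what a row does not reach only later rows make up. A row lasts 1/8 s, in which the tool goes at most 62.5 mm and 10.7 degrees, less where a joint would pass 70% of its speed; a pose out of reach is approached as far as the arm can. A call with a gripper value outside its range is refused whole. The fingers move at their own pace and stop on an object; "newtons" is the grip in N (left out, the last holds). Time passes only in rows, so rows that repeat a pose let the fingers close. It gives the time, the measured TCP pose, the force, the opening and the grip force at its end, in the units of the state.
- observe(): the state, without advancing time (a new reading comes with each control period).
- get_image(name): name is "scene" or "top"; returns the picture (480x640x3 uint8, red, green, blue); there is no depth.
- camera_info(name): a dict with "fx", "fy", "cx", "cy" (pixels), "cam_to_world" (4x4, takes a point from camera to world coordinates). Camera axes: x right, y down, z forward; pixel columns grow to the right and rows downward; lengths in m; the calibration is good to about 2 mm. A picture is of the moment at which its call begins. camera_info takes no time and is no camera call.
- close_job(): hands the job in; it is judged then, once.
Trained networks look in the newest picture that a camera, given by its name, has taken for a name from the list of things; names that differ only in an ending like _2 or _b are one class to them, and where a whole thing is asked for, a point or a joint stands for the part that bears it (a point fixed in the world has none). Each returns a list of dicts, best first, with "confidence" (0 to 1); they miss things now and then, are a little off and sometimes report something else, mostly with a low value. They report only what shows in the picture. A call takes as long as a camera call. They do not tell look-alikes from the thing itself.
- find_in(name, camera): "at" ([column, row] in pixels, amid what is visible of it).
The state is a dict: "t": time; "joint_pos": joint angles; "qvel": joint speeds; "effort": joint torques, N m; "tcp_pos": TCP position; "tool_rot": TCP orientation; "contact_force": force on the tool from outside, world axes, zero at the start; "wrist_torque": the same for the moment, N m; "finger_gap": finger opening in m; "gripper_force": force on a finger pad.
Only numpy, scipy, OpenCV 4.12 (cv2) and the standard library are available. Lean on these libraries where they do the work, as an engineer would, in place of code of your own. Each camera call takes 0.05 s, during which the arm holds its last target. There are 200 camera calls.

## Working session

There is one attempt and no reset: what is moved stays moved. The work goes in short steps, Python scripts to look and compute and a tool call to move; the robot and the scene stay as the last step left them, time stands still between calls to the robot, and variables do not carry over. Pictures are saved under pics/ and viewed, at most 10 in all, crops included, and the job is handed in when it is done.

Besides the shell and the picture viewer there is one more tool, called after "Call:" in YAML: its name, and indented under it one key for each argument. move_arm: Moves the arm, as the interface text tells. Its arguments: {"type":"object","properties":{"series":{"type":"array","items":{"type":"array"}},"newtons":{"type":"number"}},"required":["series"]}

```bash
mkdir -p pics; cat > h.py <<'E'
from cell import *
import numpy as np, cv2
from scipy.spatial.transform import Rotation as R
def pix2w(cam,uv,z):
    c=camera_info(cam);T=np.array(c["cam_to_world"])
    d=T[:3,:3]@np.array([(uv[0]-c["cx"])/c["fx"],(uv[1]-c["cy"])/c["fy"],1]);o=T[:3,3]
    return o+d*(z-o[2])/d[2]
def w2pix(cam,p):
    c=camera_info(cam);T=np.linalg.inv(np.array(c["cam_to_world"]));q=T[:3,:3]@np.array(p)+T[:3,3]
    return np.array([c["fx"]*q[0]/q[2]+c["cx"],c["fy"]*q[1]/q[2]+c["cy"]])
E
python3 - <<'E'
from h import *
ims=[]
for n in("scene","top"):
    im=get_image(n);cv2.imwrite(f"pics/{n}0.png",im[:,:,::-1])
    print(n,np.round(camera_info(n)["cam_to_world"],3).tolist(),camera_info(n)["fx"])
    for t,z in(("brown_bottle",.033),("pad",.003),("tan_bottle",.055),("red_bottle",.055)):
        for f in find_in(t,n): print(t,np.round(f["at"],1),round(f["confidence"],2),pix2w(n,f["at"],z).round(3))
s=observe();print(s)
E
```

```text
scene [[0.922, -0.233, 0.309, 0.176], [-0.387, -0.584, 0.713, -0.638], [0.014, -0.777, -0.629, 0.723], [0.0, 0.0, 0.0, 1.0]] 464.64431914802816
brown_bottle [368.  298.5] 0.8 [ 0.519 -0.07   0.033]
pad [320.9 170.2] 0.76 [0.641 0.48  0.003]
pad [357.1 373.8] 0.75 [ 0.431 -0.204  0.003]
pad [339.4 256.1] 0.71 [0.533 0.102 0.003]
tan_bottle [324.3 200.4] 0.78 [0.559 0.259 0.055]
red_bottle [295.9 186.7] 0.79 [0.514 0.345 0.055]
top [[-0.022, -0.998, 0.058, 0.445], [-1.0, 0.022, -0.009, 0.144], [0.008, -0.058, -0.998, 1.343], [0.0, 0.0, 0.0, 1.0]] 504.27539278735037
brown_bottle [400.1 240.1] 0.65 [ 0.525 -0.064  0.033]
pad [334.9 236.8] 0.65 [0.54  0.105 0.003]
pad [451.8 275.4] 0.59 [ 0.43  -0.203  0.003]
pad [195.9 205.9] 0.57 [0.63  0.474 0.003]
tan_bottle [276.4 229.3] 0.64 [0.558 0.256 0.055]
tan_bottle [397.8 239.7] 0.55 [ 0.525 -0.055  0.055]
red_bottle [228.5 243.7] 0.73 [0.524 0.379 0.055]
{'t': 0.5, 'joint_pos': array([-1.30497842,  0.39841045,  0.0451169 ,  1.53663856, -0.01869933,
        1.20688645, -0.05075696]), 'qvel': array([-0.00029687, -0.00031693, -0.00026695, -0.0010078 ,  0.00021193,
       -0.00080048, -0.00027307]), 'effort': array([-7.27881252e-04, -4.74564064e+01,  1.36177819e+00, -2.54263705e+01,
        1.15756667e-02,  1.91102503e-03,  1.63012675e-06]), 'tcp_pos': array([0.23189547, 0.60724674, 0.2313231 ]), 'tool_rot': array([1.66484370e-05, 1.81398817e-01, 9.83409613e-01, 3.78514422e-05]), 'contact_force': array([-0.6176173 ,  0.6072171 ,  0.06017529]), 'wrist_torque': array([-0.01590976, -0.00360431, -0.00718793]), 'gripper_force': 0.0, 'finger_gap': 0.08528842754687083}
```

View pics/scene0.png

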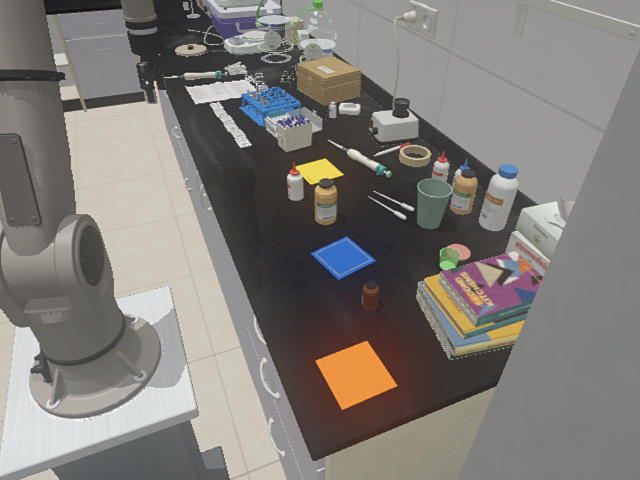

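View pics/top0.png

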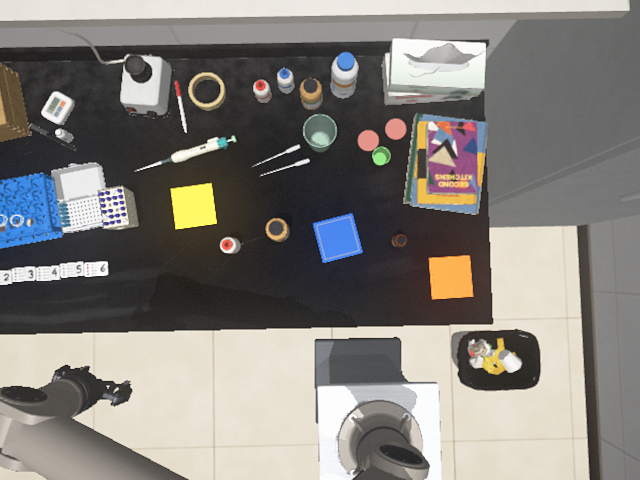

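The scene picture shows the brown bottle at (371,297), blue mat at (343,257), tan bottle at (326,202) and white/red bottle at (295,185). In the top picture they are at (400,240), (338,238), (277,229) and (229,245).

Candidate mats in the top picture are yellow (194,206), blue (338,238) and orange (451,277). The blue one is the target. The only small dark-brown bottle is at (400,240). I'll confirm both in a crop.

```bash
python3 - <<'E'
from h import *
a=get_image("top");b=get_image("scene")
for n,im in(("top",a),("scene",b)):
    h=cv2.cvtColor(im,cv2.COLOR_RGB2HSV)
    m=((h[...,0]>100)&(h[...,0]<125)&(h[...,1]>120)&(h[...,2]>90)).astype(np.uint8)
    k,l,st,c=cv2.connectedComponentsWithStats(m)
    t=w2pix(n,[.537,.104,.003]);i=min(range(1,k),key=lambda i:np.hypot(*(c[i]-t))+(st[i,4]<500)*999)
    p=np.argwhere(l==i)[:,::-1]; w=np.array([pix2w(n,q,.003)[:2] for q in p]).astype(np.float32)
    r=cv2.minAreaRect(w*1000);print(n,"pad",w.mean(0),r)
ca=cv2.resize(a[200:275,300:420],None,fx=5,fy=5,interpolation=cv2.INTER_CUBIC)
cb=cv2.resize(b[275:320,330:410],None,fx=5,fy=5,interpolation=cv2.INTER_CUBIC)
cb=cv2.copyMakeBorder(cb,0,0,0,200,cv2.BORDER_CONSTANT)
cv2.imwrite("pics/crop.png",np.vstack([ca,cb])[:,:,::-1])
E
```

```text
top pad [0.5377853  0.09844995] ((537.7579345703125, 98.53608703613281), (112.14401245117188, 111.98285675048828), 13.269532203674316)
scene pad [0.53872496 0.09658943] ((539.275634765625, 98.88960266113281), (113.68074798583984, 113.6627197265625), 13.628210067749023)
```

View pics/crop.png

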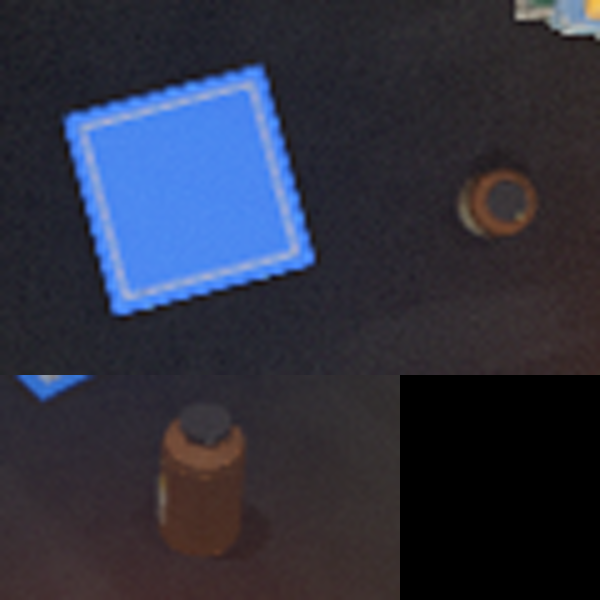

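The crop shows the blue mat centred at top pixel (338,238). The brown bottle's black cap is at top pixel (401.5,240) and scene pixel (371,284), so both are the ones described.

```bash
cat >> h.py <<'E'
def shift(p):  # world target -> tool shift from measured pose
    s=observe();w=s["tool_rot"];r=R.from_quat([w[1],w[2],w[3],w[0]])
    return r.inv().apply(np.array(p)-s["tcp_pos"]).round(4), r
def rotv(Rt):
    _,r=shift([0,0,0]);return np.degrees((r.inv()*Rt).as_rotvec()).round(1)
E
python3 - <<'E'
from h import *
print(pix2w("top",[401.3,239.9],.066),pix2w("scene",[371.3,283.9],.066))
print(w2pix("scene",[.526,-.067,0]),w2pix("scene",[.526,-.067,.066]))
s,r=shift([.5,.02,.4]);print(s); print(r.as_matrix().round(3))
E
```

```text
[ 0.52353998 -0.06193152  0.066     ] [ 0.52671541 -0.063372    0.066     ]
[369.39068722 307.70689567] [371.81088992 285.18356404]
[-0.46   -0.453  -0.1687]
[[-0.934  0.357  0.   ]
 [ 0.357  0.934  0.   ]
 [ 0.     0.    -1.   ]]
```

Call:
move_arm:
  series:
    - [[0,0,0],[-0.46,-0.45,-0.17],-1]
    - [[0,0,0],[-0.46,-0.45,-0.17],-1]
    - [[0,0,0],[-0.46,-0.45,-0.17],-1]
    - [[0,0,0],[-0.46,-0.45,-0.17],-1]
    - [[0,0,0],[-0.46,-0.45,-0.17],-1]
    - [[0,0,0],[-0.46,-0.45,-0.17],-1]
    - [[0,0,0],[-0.46,-0.45,-0.17],-1]
    - [[0,0,0],[-0.46,-0.45,-0.17],-1]
    - [[0,0,0],[-0.46,-0.45,-0.17],-1]
    - [[0,0,0],[-0.46,-0.45,-0.17],-1]

```text
t: 1.85
tcp_pos: [0.4851, 0.0565, 0.3919]
tool_rot: [0.001, 0.181, 0.983, 0.001]
contact_force: [0.3, 1.1, -0.7]
finger_gap: 0.0854
gripper_force: 0.0
```

```bash
python3 -c "
from h import *
s=observe();print(s['t'],s['joint_pos'].round(2),s['tcp_pos'].round(3));print(shift([.5,.02,.4])[1].as_matrix().round(3))"
```

```text
1.85 [-0.7   0.01  0.51  1.66 -0.01  1.46  1.01] [0.485 0.056 0.392]
[[-0.934  0.356  0.001]
 [ 0.356  0.934  0.001]
 [-0.001  0.001 -1.   ]]
```

Call:
move_arm:
  series:
    - [[0,0,69],[0,-0.05,-0.05],-1]
    - [[0,0,69],[0,-0.05,-0.05],-1]
    - [[0,0,69],[0,-0.05,-0.05],-1]
    - [[0,0,69],[0,-0.05,-0.05],-1]
    - [[0,0,69],[0,-0.05,-0.05],-1]
    - [[0,0,69],[0,-0.05,-0.05],-1]
    - [[0,0,69],[0,-0.05,-0.05],-1]

```text
t: 2.72
tcp_pos: [0.4668, 0.0116, 0.4411]
tool_rot: [0.0, 0.708, 0.707, 0.0]
contact_force: [0.5, 1.6, -0.3]
finger_gap: 0.0854
gripper_force: 0.0
```

Call:
move_arm:
  series:
    - [[0,90,0],[0,0,0],-1]
    - [[0,90,0],[0,0,0],-1]
    - [[0,90,0],[0,0,0],-1]
    - [[0,90,0],[0,0,0],-1]
    - [[0,90,0],[0,0,0],-1]
    - [[0,90,0],[0,0,0],-1]
    - [[0,90,0],[0,0,0],-1]
    - [[0,90,0],[0,0,0],-1]
    - [[0,90,0],[0,0,0],-1]

```text
t: 3.85
tcp_pos: [0.4677, 0.0121, 0.4392]
tool_rot: [-0.495, 0.506, 0.506, 0.493]
contact_force: [0.7, 0.4, -1.4]
finger_gap: 0.0854
gripper_force: 0.0
```

```bash
cat > o.py <<'E'
from h import *
s=observe();print(s['t'],s['joint_pos'].round(2),s['tcp_pos'].round(3),s['finger_gap'].round(4),s['gripper_force']);print(shift([.5,.02,.4])[1].as_matrix().round(3))
E
python3 o.py
```

```text
Traceback (most recent call last):
  File "o.py", line 2, in <module>
    s=observe();print(s['t'],s['joint_pos'].round(2),s['tcp_pos'].round(3),s['finger_gap'].round(4),s['gripper_force']);print(shift([.5,.02,.4])[1].as_matrix().round(3))
                                                                           ^^^^^^^^^^^^^^^^^^^^^
AttributeError: 'float' object has no attribute 'round'
```

```bash
sed -i "s/s\['finger_gap'\].round(4)/round(s['finger_gap'],4)/" o.py; python3 o.py
```

```text
3.85 [ 0.49  0.38  0.05  1.86 -1.21  1.98  0.75] [0.468 0.012 0.439] 0.0854 0.0
[[ 0.002  1.    -0.002]
 [ 0.023  0.002  1.   ]
 [ 1.    -0.002 -0.023]]
```

Call:
move_arm:
  series:
    - [[0,35,0],[0,0,0],-1]
    - [[0,35,0],[0,0,0],-1]
    - [[0,35,0],[0,0,0],-1]
    - [[0,35,0],[0,0,0],-1]
    - [[0,35,0],[0,0,0],-1]

```text
t: 4.47
tcp_pos: [0.4675, 0.0116, 0.4387]
tool_rot: [0.625, -0.335, -0.333, -0.622]
contact_force: [0.9, 0.1, 0.1]
finger_gap: 0.0852
gripper_force: 0.0
```

```bash
python3 o.py
```

```text
4.475 [ 0.92  0.72 -0.59  2.   -1.36  1.96  0.88] [0.468 0.012 0.439] 0.0852 0.0
[[ 0.005  1.     0.   ]
 [-0.553  0.002  0.833]
 [ 0.833 -0.004  0.553]]
```

Call:
move_arm:
  series:
    - [[0,-139,0],[0,0,0],-1]
    - [[0,-139,0],[0,0,0],-1]
    - [[0,-139,0],[0,0,0],-1]
    - [[0,-139,0],[0,0,0],-1]
    - [[0,-139,0],[0,0,0],-1]
    - [[0,-139,0],[0,0,0],-1]
    - [[0,-139,0],[0,0,0],-1]
    - [[0,-139,0],[0,0,0],-1]
    - [[0,-139,0],[0,0,0],-1]
    - [[0,-139,0],[0,0,0],-1]

```text
t: 5.72
tcp_pos: [0.4674, 0.0119, 0.442]
tool_rot: [-0.095, 0.7, 0.701, 0.097]
contact_force: [0.7, 1.4, -0.9]
finger_gap: 0.0853
gripper_force: 0.0
```

```bash
cat >>h.py <<'E'
def tilt(d): # tool tilted d deg towards +y from down, y axis along world x
    return R.from_matrix(R.from_euler('x',d,degrees=True).as_matrix()@np.array([[0,1,0],[1,0,0],[0,0,-1]]))
E
cat >t.py <<'E'
import sys;from h import *
a=[float(x) for x in sys.argv[1:]]
print("shift",shift(a[:3])[0],"rot",rotv(tilt(a[3])))
E
python3 o.py; python3 t.py .525 -.037 .126 -15
```

```text
5.725 [ 0.64  0.   -0.56  1.59 -0.27  1.57  0.08] [0.467 0.012 0.442] 0.0853 0.0
[[-0.002  1.     0.002]
 [ 0.963  0.001  0.268]
 [ 0.268  0.003 -0.963]]
shift [-0.1319  0.0567  0.2914] rot [  0.2 -30.6   0.1]
```

Call:
move_arm:
  series:
    - [[0,-30.6,0],[-0.132,0.057,0.291],-1]
    - [[0,-30.6,0],[-0.132,0.057,0.291],-1]
    - [[0,-30.6,0],[-0.132,0.057,0.291],-1]
    - [[0,-30.6,0],[-0.132,0.057,0.291],-1]
    - [[0,-30.6,0],[-0.132,0.057,0.291],-1]
    - [[0,-30.6,0],[-0.132,0.057,0.291],-1]
    - [[0,-30.6,0],[-0.132,0.057,0.291],-1]
    - [[0,-30.6,0],[-0.132,0.057,0.291],-1]

```text
t: 6.72
tcp_pos: [0.5255, -0.0334, 0.126]
tool_rot: [0.091, 0.701, 0.702, -0.089]
contact_force: [1.3, 0.7, -0.0]
finger_gap: 0.0851
gripper_force: 0.0
```

```bash
python3 o.py; python3 t.py .525 -.068 .010 -15; python3 - <<'E'
from h import *
im=get_image("scene");cv2.imwrite("pics/a.png",cv2.resize(im[200:340,280:480],None,fx=4,fy=4)[:,:,::-1])
E
```

```text
6.725 [ 0.36  0.36 -0.65  1.94  0.54  1.05 -0.57] [ 0.526 -0.033  0.126] 0.0851 0.0
[[-0.002  1.     0.003]
 [ 0.968  0.003 -0.251]
 [-0.251  0.003 -0.968]]
shift [-0.0043 -0.0009  0.121 ] rot [ 0.2 -0.4  0.1]
```

View pics/a.png

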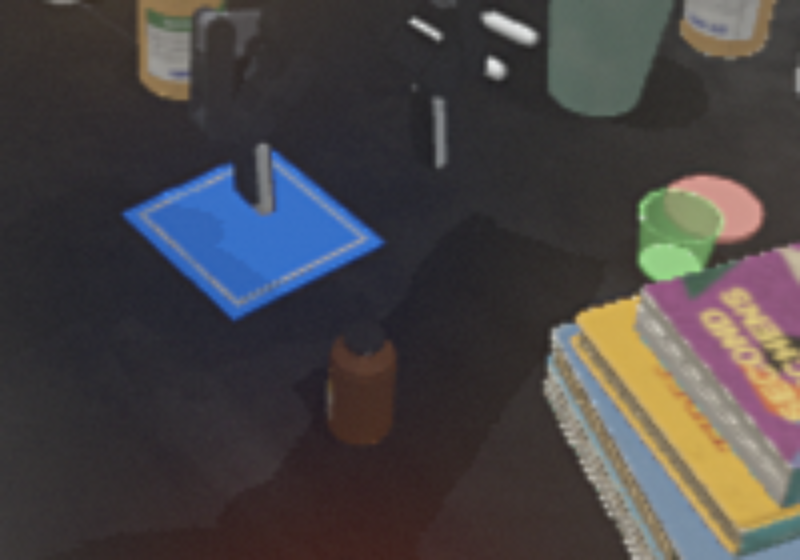

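The open fingers (crop (255,175) and (440,130)) straddle the line above the bottle at (362,385), well clear of it. Next I descend and close.

Call:
move_arm:
  series:
    - [[0,0,0],[-0.004,-0.001,0.04],-1]
    - [[0,0,0],[-0.004,-0.001,0.08],-1]
    - [[0,0,0],[-0.004,-0.001,0.1],-1]
    - [[0,0,0],[-0.004,-0.001,0.121],-1]
    - [[0,0,0],[-0.004,-0.001,0.121],-1]
    - [[0,0,0],[-0.004,-0.001,0.121],-1]

```text
t: 7.52
tcp_pos: [0.5234, -0.0677, 0.0077]
tool_rot: [0.089, 0.7, 0.703, -0.09]
contact_force: [0.4, -0.2, 0.4]
finger_gap: 0.0856
gripper_force: 0.0
```

```bash
python3 o.py;python3 t.py .525 -.068 .010 -15; python3 - <<'E'
from h import *
im=get_image("scene");cv2.imwrite("pics/b.png",cv2.resize(im[220:330,320:440],None,fx=5,fy=5)[:,:,::-1])
E
```

```text
7.525 [ 0.34  0.53 -0.56  2.02  0.73  0.85 -0.7 ] [ 0.523 -0.068  0.008] 0.0856 0.0
[[-0.004  1.    -0.   ]
 [ 0.968  0.003 -0.251]
 [-0.251 -0.001 -0.968]]
shift [-0.0009  0.0016 -0.0021] rot [-0.  -0.5  0.2]
```

View pics/b.png

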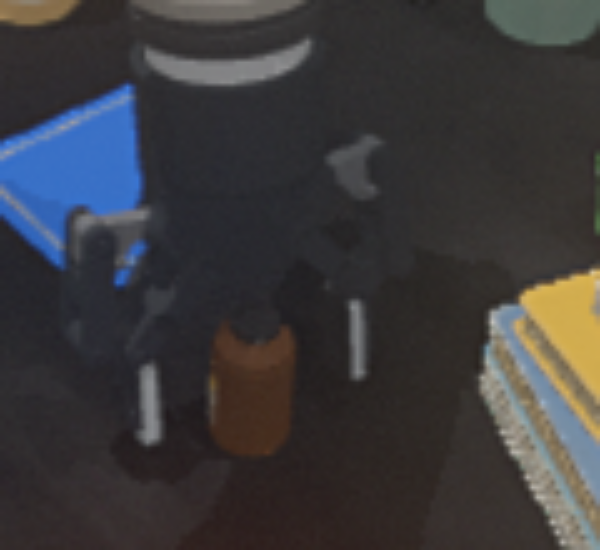

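The bottle at crop (252,390) sits midway between the two pads at (150,405) and (357,340). I'll close.

Call:
move_arm:
  series:
    - [[0,0,0],[0,0.001,-0.003],1]
    - [[0,0,0],[0,0.001,-0.003],1]
    - [[0,0,0],[0,0.001,-0.003],1]
    - [[0,0,0],[0,0.001,-0.003],1]
    - [[0,0,0],[0,0.001,-0.003],1]
    - [[0,0,0],[0,0.001,-0.003],1]
    - [[0,0,0],[0,0.001,-0.003],1]
    - [[0,0,0],[0,0.001,-0.003],1]
  newtons: 35

```text
t: 8.57
tcp_pos: [0.5238, -0.0674, 0.0102]
tool_rot: [0.089, 0.7, 0.703, -0.09]
contact_force: [-0.7, 0.9, 5.5]
finger_gap: 0.033
gripper_force: 34.7
```

```bash
python3 o.py; python3 t.py .468 .012 .44 -15
```

```text
8.575 [ 0.34  0.53 -0.56  2.02  0.72  0.85 -0.7 ] [ 0.524 -0.067  0.01 ] 0.033 34.695315985009074
[[-0.003  1.    -0.001]
 [ 0.968  0.003 -0.251]
 [-0.251 -0.002 -0.968]]
shift [-0.031  -0.0565 -0.4359] rot [-0.1 -0.4  0.2]
```

Call:
move_arm:
  series:
    - [[0,0,0],[-0.005,0,-0.02],1]
    - [[0,0,0],[-0.012,0,-0.05],1]
    - [[0,0,0],[-0.022,-0.01,-0.09],1]
    - [[0,0,0],[-0.031,-0.056,-0.436],1]
    - [[0,0,0],[-0.031,-0.056,-0.436],1]
    - [[0,0,0],[-0.031,-0.056,-0.436],1]
    - [[0,0,0],[-0.031,-0.056,-0.436],1]
    - [[0,0,0],[-0.031,-0.056,-0.436],1]
    - [[0,0,0],[-0.031,-0.056,-0.436],1]
    - [[0,0,0],[-0.031,-0.056,-0.436],1]

```text
t: 9.82
tcp_pos: [0.4686, 0.0138, 0.4432]
tool_rot: [0.091, 0.7, 0.703, -0.088]
contact_force: [-0.2, 0.1, -1.9]
finger_gap: 0.0327
gripper_force: 35.0
```

```bash
python3 o.py; python3 t.py .468 .012 .44 120; python3 - <<'E'
from h import *
im=get_image("scene");cv2.imwrite("pics/c.png",im[:,:,::-1])
E
```

```text
9.825 [ 0.45  0.02 -0.75  1.58  0.25  1.62 -0.29] [0.469 0.014 0.443] 0.0327 35.02393235452473
[[-0.004  1.     0.005]
 [ 0.968  0.005 -0.251]
 [-0.251  0.003 -0.968]]
shift [-0.0009 -0.0006  0.0035] rot [ -0.2 134.5   0.4]
```

View pics/c.png

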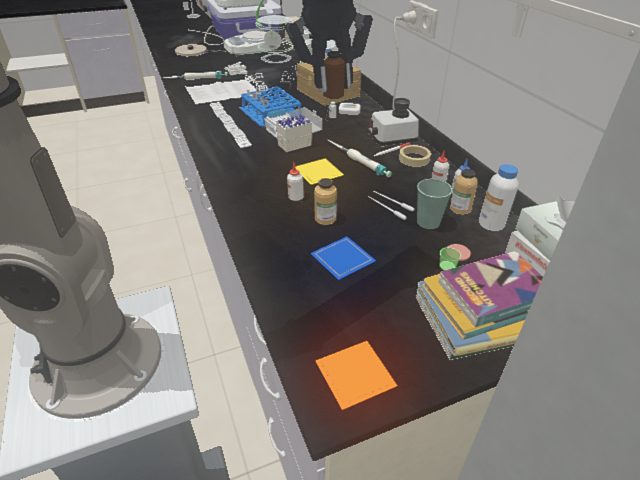

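The bottle is held upright between the fingers at (335,75). Now tip.

Call:
move_arm:
  series:
    - [[0,135,0],[0,0,0],1]
    - [[0,135,0],[0,0,0],1]
    - [[0,135,0],[0,0,0],1]
    - [[0,135,0],[0,0,0],1]
    - [[0,135,0],[0,0,0],1]
    - [[0,135,0],[0,0,0],1]
    - [[0,135,0],[0,0,0],1]
    - [[0,135,0],[0,0,0],1]
    - [[0,135,0],[0,0,0],1]
    - [[0,135,0],[0,0,0],1]

```text
t: 11.12
tcp_pos: [0.4682, 0.0107, 0.4383]
tool_rot: [0.515, -0.487, -0.484, -0.513]
contact_force: [-0.2, -0.1, -1.2]
finger_gap: 0.0328
gripper_force: 35.1
```

```bash
python3 o.py; python3 t.py .468 .012 .44 120
```

```text
11.125 [ 0.91  0.45 -0.47  1.87 -1.16  1.85  0.69] [0.468 0.011 0.438] 0.0328 35.05226883105934
[[ 0.005  1.     0.001]
 [-0.056 -0.001  0.998]
 [ 0.998 -0.006  0.056]]
shift [ 0.0016 -0.0002  0.0014] rot [ 0.1 26.8 -0.3]
```

Tilt is now about 108°. I'll continue and hold.

Call:
move_arm:
  series:
    - [[0,28,0],[0,0,0],1]
    - [[0,28,0],[0,0,0],1]
    - [[0,28,0],[0,0,0],1]
    - [[0,28,0],[0,0,0],1]
    - [[0,28,0],[0,0,0],1]
    - [[0,28,0],[0,0,0],1]
    - [[0,28,0],[0,0,0],1]
    - [[0,28,0],[0,0,0],1]
    - [[0,28,0],[0,0,0],1]
    - [[0,28,0],[0,0,0],1]

```text
t: 12.38
tcp_pos: [0.4684, 0.0119, 0.4398]
tool_rot: [0.616, -0.349, -0.348, -0.614]
contact_force: [-0.0, 0.5, -1.2]
finger_gap: 0.0331
gripper_force: 35.1
```

```bash
python3 o.py; python3 t.py .468 .012 .44 -15;python3 - <<'E'
from h import *
im=get_image("scene");cv2.imwrite("pics/d.png",cv2.resize(im[0:160,240:440],None,fx=3,fy=3)[:,:,::-1])
E
```

```text
12.375 [ 0.94  0.7  -0.61  1.98 -1.34  1.94  0.86] [0.468 0.012 0.44 ] 0.0331 35.081525249406695
[[ 0.004  1.    -0.001]
 [-0.513  0.003  0.858]
 [ 0.858 -0.003  0.513]]
shift [ 0.0001 -0.0004  0.0002] rot [  -0.3 -135.9   -0. ]
```

View pics/d.png

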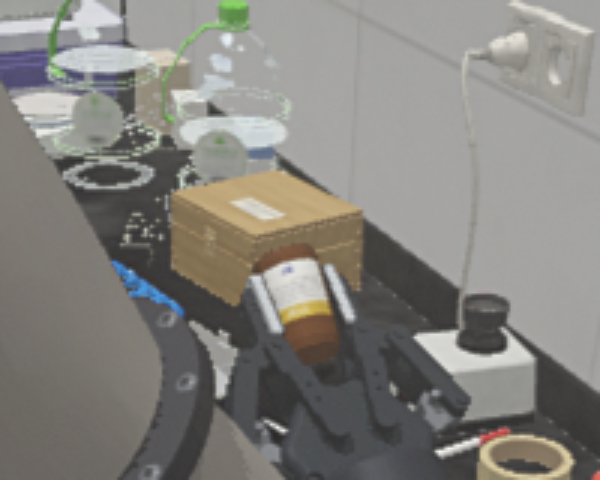

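The bottle's base is at crop (285,255) and its cap end at (320,360), pointing down towards the gripper. It is tipped about 135° and the grip is firm. I'll hold a moment more, then turn back.

Call:
move_arm:
  series:
    - [[0,0,0],[0,0,0],1]
    - [[0,0,0],[0,0,0],1]
    - [[0,0,0],[0,0,0],1]
    - [[0,0,0],[0,0,0],1]
    - [[0,-136,0],[0,0,0],1]
    - [[0,-136,0],[0,0,0],1]
    - [[0,-136,0],[0,0,0],1]
    - [[0,-136,0],[0,0,0],1]
    - [[0,-136,0],[0,0,0],1]
    - [[0,-136,0],[0,0,0],1]

```text
t: 13.68
tcp_pos: [0.4683, 0.0113, 0.4399]
tool_rot: [-0.333, 0.624, 0.624, 0.331]
contact_force: [0.4, 1.2, -1.0]
finger_gap: 0.0329
gripper_force: 35.0
```

```bash
python3 o.py; python3 t.py .468 .012 .44 -15
```

```text
13.675 [ 0.86  0.18 -0.48  1.7  -0.81  1.69  0.45] [0.468 0.011 0.44 ] 0.0329 35.010771676898
[[ 0.001  1.    -0.003]
 [ 0.559  0.002  0.829]
 [ 0.829 -0.003 -0.559]]
shift [ 0.0005 -0.0003  0.0006] rot [ -0.2 -71.    0. ]
```

Call:
move_arm:
  series:
    - [[0,-70.5,0],[0,0,0],1]
    - [[0,-70.5,0],[0,0,0],1]
    - [[0,-70.5,0],[0,0,0],1]
    - [[0,-70.5,0],[0,0,0],1]
    - [[0,-70.5,0],[0,0,0],1]
    - [[0,-70.5,0],[0,0,0],1]
    - [[0,-70.5,0],[0,0,0],1]
    - [[0,-70.5,0],[0,0,0],1]
    - [[0,-70.5,0],[0,0,0],1]

```text
t: 14.8
tcp_pos: [0.4682, 0.0108, 0.4395]
tool_rot: [0.085, 0.701, 0.702, -0.088]
contact_force: [-0.1, -0.6, -0.4]
finger_gap: 0.0327
gripper_force: 35.0
```

```bash
python3 o.py; python3 t.py .538 .094 .09 -14.5
```

```text
14.8 [ 0.47  0.02 -0.76  1.58  0.25  1.62 -0.29] [0.468 0.011 0.439] 0.0327 34.99267855659127
[[-0.002  1.    -0.004]
 [ 0.97   0.001 -0.242]
 [-0.242 -0.004 -0.97 ]]
shift [0.1653 0.0712 0.3186] rot [-0.2 -0.5  0.1]
```

Call:
move_arm:
  series:
    - [[0,-0.5,0],[0.165,0.071,0.318],1]
    - [[0,-0.5,0],[0.165,0.071,0.318],1]
    - [[0,-0.5,0],[0.165,0.071,0.318],1]
    - [[0,-0.5,0],[0.165,0.071,0.318],1]
    - [[0,-0.5,0],[0.165,0.071,0.318],1]
    - [[0,-0.5,0],[0.165,0.071,0.318],1]
    - [[0,-0.5,0],[0.165,0.071,0.318],1]
    - [[0,-0.5,0],[0.165,0.071,0.318],1]
    - [[0,-0.5,0],[0.165,0.071,0.318],1]

```text
t: 15.92
tcp_pos: [0.5397, 0.0941, 0.0933]
tool_rot: [0.09, 0.701, 0.702, -0.089]
contact_force: [-0.2, 0.4, -1.3]
finger_gap: 0.0329
gripper_force: 35.1
```

```bash
python3 o.py; python3 t.py .538 .094 .017 -14.5;python3 - <<'E'
from h import *
im=get_image("scene");cv2.imwrite("pics/e.png",cv2.resize(im[170:290,270:420],None,fx=4,fy=4)[:,:,::-1])
E
```

```text
15.925 [ 0.19  0.51 -0.75  1.87  0.63  1.12 -0.86] [0.54  0.094 0.093] 0.0329 35.12140047736466
[[-0.     1.     0.001]
 [ 0.968  0.001 -0.251]
 [-0.251  0.001 -0.968]]
shift [ 0.0191 -0.0018  0.0739] rot [0.1 0.1 0. ]
```

View pics/e.png

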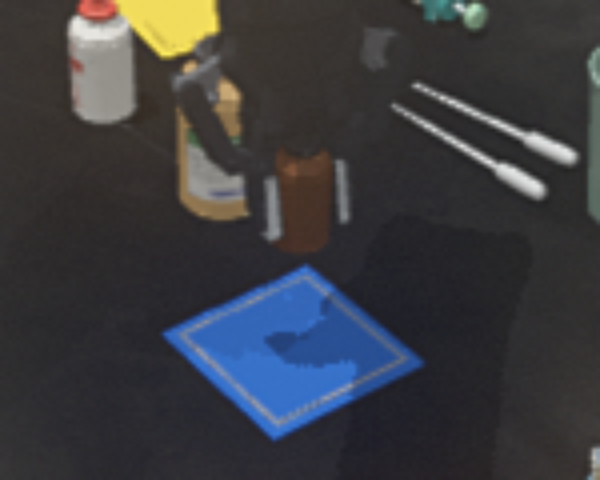

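The bottle hangs upright at crop (305,200) above the mat centred at (293,350), and the bystanders are untouched. I'll lower it.

Call:
move_arm:
  series:
    - [[0,0,0],[0.009,-0.001,0.035],1]
    - [[0,0,0],[0.016,-0.001,0.06],1]
    - [[0,0,0],[0.019,-0.001,0.073],1]
    - [[0,0,0],[0.019,-0.001,0.073],1]
    - [[0,0,0],[0.019,-0.001,0.073],1]

```text
t: 16.6
tcp_pos: [0.538, 0.0951, 0.0168]
tool_rot: [0.089, 0.7, 0.702, -0.09]
contact_force: [0.7, -0.2, -0.2]
finger_gap: 0.0325
gripper_force: 35.1
```

```bash
python3 o.py; python3 t.py .538 .094 .014 -14.5; python3 - <<'E'
from h import *
for i in range(5): print(observe()['tcp_pos'].round(4),observe()['contact_force'].round(1)); get_image("top")
im=get_image("scene");cv2.imwrite("pics/f.png",cv2.resize(im[190:290,290:410],None,fx=5,fy=5)[:,:,::-1])
E
```

```text
16.6 [ 0.14  0.61 -0.69  1.91  0.73  1.01 -0.97] [0.538 0.095 0.017] 0.0325 35.14069056138396
[[-0.003  1.     0.   ]
 [ 0.968  0.003 -0.251]
 [-0.251 -0.001 -0.968]]
shift [-0.0004  0.      0.003 ] rot [0.  0.  0.2]
[0.538  0.0951 0.0168] [ 0.7 -0.2 -0.2]
[0.538  0.0951 0.0168] [-0.3 -0.2 -1. ]
[0.5379 0.0951 0.0167] [-0.5 -0.7 -1.1]
[0.5377 0.095  0.0165] [ 0.6 -0.2 -0.6]
[0.5376 0.095  0.0163] [-0.4 -0.7 -0. ]
```

View pics/f.png

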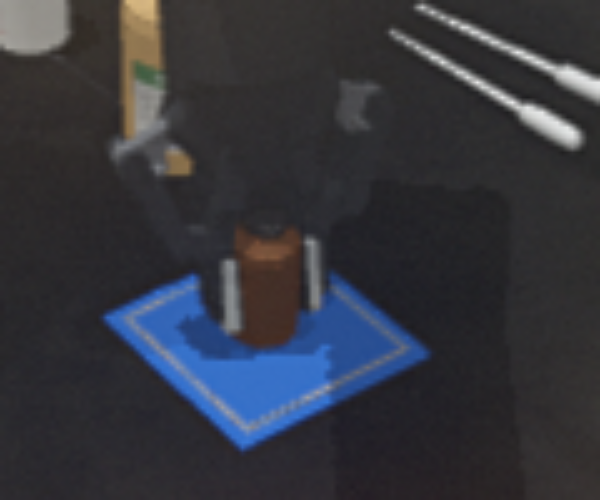

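The bottle base at crop (268,335) coincides with the mat's centre at about (267,336). I'll do the last millimetres slowly.

Call:
move_arm:
  series:
    - [[0,0,0],[0,0,0.001],1]
    - [[0,0,0],[0,0,0.001],1]
    - [[0,0,0],[0,0,0.002],1]
    - [[0,0,0],[0,0,0.002],1]
    - [[0,0,0],[0,0,0.002],1]

```text
t: 17.52
tcp_pos: [0.537, 0.0943, 0.0136]
tool_rot: [0.089, 0.7, 0.703, -0.091]
contact_force: [0.1, -0.6, -0.7]
finger_gap: 0.033
gripper_force: 35.1
```

```bash
python3 o.py; python3 -c "
from h import *
print(observe()['contact_force'])"
```

```text
17.525 [ 0.14  0.62 -0.69  1.91  0.73  1.01 -0.97] [0.537 0.094 0.014] 0.033 35.14140481129289
[[-0.003  1.    -0.002]
 [ 0.968  0.003 -0.252]
 [-0.252 -0.003 -0.968]]
[ 0.12429909 -0.596943   -0.65387879]
```

Call:
move_arm:
  series:
    - [[0,0,0],[0,0,0.001],1]
    - [[0,0,0],[0,0,0.001],1]
    - [[0,0,0],[0,0,0.001],1]

```text
t: 17.9
tcp_pos: [0.537, 0.0943, 0.0132]
tool_rot: [0.089, 0.7, 0.703, -0.091]
contact_force: [-1.2, 0.8, 5.2]
finger_gap: 0.0329
gripper_force: 35.6
```

Touchdown at 5 N. I'll let go.

Call:
move_arm:
  series:
    - [[0,0,0],[0,0,0],0.3]
    - [[0,0,0],[0,0,0],-0.2]
    - [[0,0,0],[0,0,0],-1]
    - [[0,0,0],[0,0,0],-1]
    - [[0,0,0],[0,0,0],-1]
    - [[0,0,0],[0,0,0],-1]
    - [[0,0,0],[0,0,0],-1]

```text
t: 18.77
tcp_pos: [0.537, 0.0941, 0.0126]
tool_rot: [0.089, 0.7, 0.703, -0.091]
contact_force: [-0.3, 0.5, -0.1]
finger_gap: 0.0856
gripper_force: 0.0
```

Call:
move_arm:
  series:
    - [[0,0,0],[0,0,-0.02],-1]
    - [[0,0,0],[0,0,-0.05],-1]
    - [[0,0,0],[0,0,-0.09],-1]
    - [[0,0,0],[0,0,-0.14],-1]
    - [[0,0,0],[0,0,-0.19],-1]
    - [[0,0,0],[0,0,-0.24],-1]
    - [[0,0,0],[0,0,-0.24],-1]
    - [[0,0,0],[0,0,-0.24],-1]

```text
t: 19.77
tcp_pos: [0.5371, 0.1545, 0.2454]
tool_rot: [0.089, 0.7, 0.703, -0.09]
contact_force: [0.1, -0.3, -0.1]
finger_gap: 0.0856
gripper_force: 0.0
```

```bash
python3 o.py; python3 - <<'E'
from h import *
im=get_image("scene");cv2.imwrite("pics/g.png",cv2.resize(im[130:330,230:480],None,fx=3,fy=3)[:,:,::-1])
for t,z in(("brown_bottle",.036),("tan_bottle",.055),("red_bottle",.055)):
    for f in find_in(t,"scene"): print(t,np.round(f["at"],1),round(f["confidence"],2),pix2w("scene",f["at"],z).round(3))
E
```

```text
19.775 [ 0.15  0.38 -0.83  1.67  0.48  1.4  -0.79] [0.537 0.155 0.245] 0.0856 0.0
[[-0.004  1.    -0.001]
 [ 0.968  0.003 -0.252]
 [-0.252 -0.002 -0.968]]
brown_bottle [341.8 247.6] 0.9 [0.534 0.093 0.036]
tan_bottle [325.6 201.6] 0.6 [0.56  0.253 0.055]
red_bottle [297.2 187.4] 0.93 [0.516 0.341 0.055]
red_bottle [324.9 200. ] 0.25 [0.561 0.26  0.055]
```

View pics/g.png

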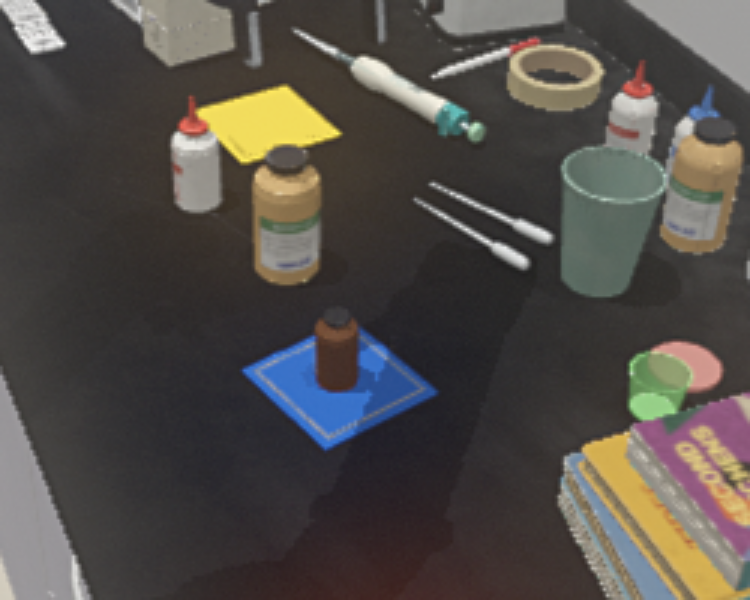

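The bottle stands upright in the middle of the mat at crop (337,355). Both bystanders are where they were, and the gripper is clear.

```bash
python3 -c "
from cell import *
print(close_job())"
```

```text
the job is handed in; nothing more can be done
None
```

I tipped the brown bottle about 135° over, held it, and set it upright within a few millimetres of the blue mat's centre. I let go with the bystanders unmoved and handed the job in at about 20 s; the hand-in gave no verdict.

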